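# Strike the embossing press on a certificate slip

### The arm

A 6-joint arm with a two-finger parallel gripper is mounted at the origin on a cart in front of the work surface, level with it; the furniture and walls round the work are solid. World frame = base frame: x ahead of the robot, y to its left, z up, the work surface at z = 0. Lengths are in m, angles in rad, forces in N, time in s.
With the tool pointing down it reaches from about 0.275 to 0.75 m from the base axis. Payload 10.2 kg.
Tool frame: the origin (TCP) lies midway between the tips of the shut fingers; the grasp point (between the pads) lies 19 mm behind it; z points along the fingers, y is the line along which they close (so a half turn about z gives the same grasp; the last joint's range is limited). The gripper opens to 88 mm and grips with 3 to 60 N. Pads are 18 mm wide; open, the fingers measure 123 mm over their backs; the gripper's body (75 mm by 187 mm) begins 45 mm behind the grasp point.
Start: joints at [1.115, 0.313, 1.498, -0, 1.331, -0.223], TCP at [0.121, 0.511, 0.239] pointing down, gripper open.
Joint ranges: [-2.94, 2.94], [-0.97, 2.17], [0.19, 2.56], [-1.23, 4.37], [0.02, 3.11], [-2.88, 2.88]. Speed limits (rad/s): [2.39, 2.39, 3.01, 3.14, 3.14, 3.14].

### API

Orientations are given as a unit quaternion [w, x, y, z].
In Python, from rig import manip gives the robot as it stands. The module is installed in compiled form; this text tells all that it offers.
- The arm moves only by the tool carry_out, never from a script. Its argument "series" is one flat list of numbers, 7 for each row, row after row: the shift along the world's x, y, z in m, then the turn, a rotation vector about the world's x, y, z in degrees, then the opening, from 0 (shut) to 1 (fully open). A call has 1 to 20 rows; each row shifts and turns the commanded pose from where the row before left it; what a row does not reach is not made up. A row lasts 1/10 s, in which the tool goes at most 50 mm and 8.59 degrees, less where a joint would pass 70% of its speed; a pose out of reach is approached as far as the arm can. A call is refused whole if a number of a shift passes 0.05 or a number of a turn 8.59, either way. A call with a gripper value outside its range is refused whole. The fingers move at their own pace and stop on an object; the grip force is fixed at half the most. Time passes only in rows, so rows that do not move let the fingers close. It gives the time, the measured TCP pose, the force, the opening and the grip force at its end, in the units of the state.
- manip.get_state(): the state, without advancing time (a new reading comes with each control period).
- manip.snapshot(name): name is "side" or "top" or "wrist"; returns a dict with "image" (480x640x3 uint8, red, green, blue), "camera_matrix" (3x3 intrinsics, pixels), "k1" (the pictures are not rectified: a ray, as slopes to the right and down, at radius r is drawn at 1 + k1 r^2 times it, then the intrinsics apply), "R" (3x3) and "t" (3): a world point X has camera coordinates R X + t. Camera axes: x right, y down, z forward; pixel columns grow to the right and rows downward; lengths in m; the calibration is good to about 2 mm. A picture is of the moment at which its call begins. There is no depth.
- manip.finish_job(): hands the job in; it is judged then, once.
The state is a dict: "clock": time; "joint_pos": joint angles; "dq": joint speeds; "effort": joint torques, N m; "eef_pos": TCP position; "ee_rot": TCP orientation; "force": force on the tool from outside, world axes, zero at the start; "moment": the same for the moment, N m; "gripper_width": finger opening in m; "finger_force": force on a finger pad.
Only numpy, scipy, OpenCV 4.12 (cv2) and the standard library are available. Lean on these libraries where they do the work, as an engineer would, in place of code of your own. Each camera call takes 0.05 s, during which the arm holds its last target. There are 200 camera calls.

### The job

Two small spring presses stand on the desk; a paper certificate slip lies ready under the round head of one of them. Emboss it: cock that press by pushing its thumb pad down until the catch holds it down by itself, let go, then press its trigger paddle so that the head snaps down onto the slip. Do not work the other, empty press.

Things in the scene. Friction and masses are not known exactly. Their poses are not given: they have to be found in the camera images.
- press_pad (a point): Top centre of the thumb pad (black, 40x38 mm) on the tail of the rocking arm of the press to use (round head over a slip; fixed to the desk, pad towards the robot). At rest it slopes up to the robot at 23 degrees, 90 mm above the desk. Push it straight down 23 to 26 mm (7 N at first, 12 N at the catch; hard stop at 26): a hook holds it, level, 68 mm high. y: across the press (left).
- press_trigger (a point): Top centre of the same press's trigger paddle: black plate, 32 mm along and 40 mm across the press, at its end nearest the robot, 36 mm above the desk, about 75 mm in front of the pad. It is the foot of the hook: pushed straight down 5 to 7 mm (4 N; hard stop at 10 mm) it frees the arm; it springs back. x: along the press to the head, y: across it (left), z up.
- press_arm (a joint): Angle (rad) of the arm of the press to use, which is 280 mm long and 74 mm wide, with a round steel head 44 mm across over a white paper slip of 58x130 mm. 0 = at rest, head down on the slip; 0.40 = tail caught under the hook, head 40 mm up; 0.47 = hard stop.
- spare_arm (a joint): The same angle of the other press, which is equal but for its square head (40 mm) and has no slip; leave it alone. 0 = at rest.

How it is judged:
On the way, in this order (a step that is already met when the one before it is completed fails the run):
1. the press with the slip is cocked: its arm stays caught with the robot touching nothing (value of joint press_arm above 0.34 rad and contact force between each of the fingers, the arm and anything else below 0.3 N), for 0.2 s.
2. tripped: its head has snapped down onto the slip (value of joint press_arm below 0.06 rad), for 0.2 s.
At the end, for the whole second after the job is handed in: after having been cocked and then tripped, the arm of the press with the slip is down again (within 0.06 rad of rest), and the empty press's arm is down too (value of joint each of press_arm, spare_arm below 0.06 rad); the robot touches nothing.
It fails at once if the arm of the empty press is pushed more than half way to its catch (value of joint spare_arm above 0.2 rad).
It also fails if it takes over 35 s, if anything falls off the work surface, if the arm or the gripper's body presses on something with over 40 N, if the wrist force passes 120 N, or if a joint passes its speed limit or range.

## Working session

There is one attempt and no reset: what is moved stays moved. The work goes in short steps, Python scripts to look and compute and a tool call to move; the robot and the scene stay as the last step left them, time stands still between calls to the robot, and variables do not carry over. Pictures are saved under pics/ and viewed, at most 10 in all, crops included, and the job is handed in when it is done.

Besides the shell and the picture viewer there is one more tool, called after "Emit:" as name(argument=value, ...), one argument or row to a line, values as JSON. carry_out: Moves the arm, as the interface text tells. Its arguments: {"type":"object","properties":{"series":{"type":"array"}},"required":["series"]}

```bash
mkdir -p pics
python3 - <<'E'
from rig import manip
import cv2,pickle
for n in("top","side"):
    s=manip.snapshot(n); pickle.dump(s,open(n+".pkl","wb")); cv2.imwrite(f"pics/{n}1.png",s["image"][:,:,::-1]); print(n,s["camera_matrix"],s["k1"],s["R"],s["t"])
st=manip.get_state(); print(st)
E
```

```text
top [[606.13887765   0.         325.50953493]
 [  0.         606.13887765 243.94400552]
 [  0.           0.           1.        ]] 0.0466181085995036 [[-0.06932826 -0.99757318  0.00643005]
 [-0.97411564  0.06630507 -0.21610728]
 [ 0.21515648 -0.02124596 -0.97634845]] [0.02543328 0.56732363 0.87717099]
side [[508.29874947   0.         313.83246995]
 [  0.         508.29874947 240.52875213]
 [  0.           0.           1.        ]] -0.09880728718527566 [[-0.60297369  0.79775811  0.00217315]
 [ 0.49072312  0.3730508  -0.78741597]
 [-0.62897817 -0.47372471 -0.61641817]] [ 0.3160499  -0.19265706  1.40597352]
{'clock': 0.1, 'joint_pos': array([ 1.11462727e+00,  3.13397106e-01,  1.49835013e+00,  1.08347659e-05,
        1.33099746e+00, -2.23398603e-01]), 'dq': array([-0.00232247, -0.00087844, -0.00286692,  0.00111487,  0.00052737,
        0.00044558]), 'effort': array([ 2.80709937e-03, -4.02811968e+01, -2.52644992e+01,  6.95478427e-02,
        3.41581309e-02, -3.70628925e-05]), 'eef_pos': array([0.12101485, 0.51064039, 0.23822086]), 'ee_rot': array([-1.96939144e-04,  1.16123918e-01,  9.93234566e-01, -5.41334859e-04]), 'force': array([ 0.62347429, -0.24124812,  0.12262933]), 'moment': array([-0.02060556,  0.02290525,  0.04190678]), 'finger_force': 0.0, 'gripper_width': 0.08804839601971398}
```

View pics/top1.png

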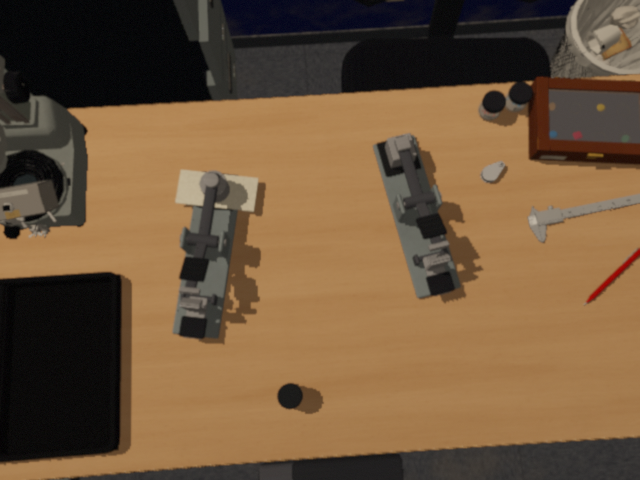

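View pics/side1.png

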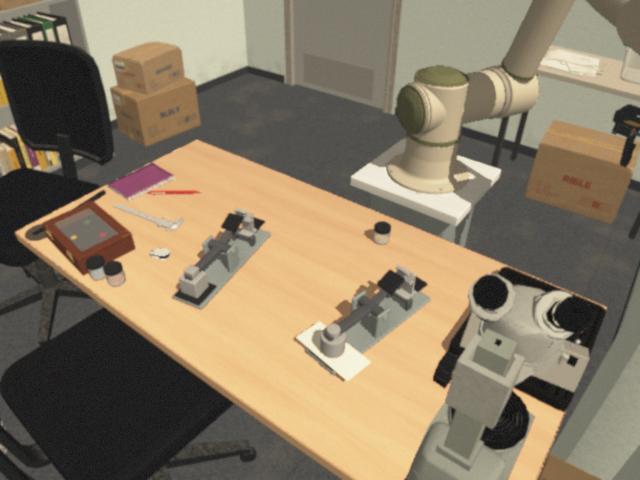

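The top view shows the press with the slip on the left: round head at (212,183), pad at about (194,268), trigger at about (194,327). The square-headed spare is on the right at (420,215). In the side view the press to use is at about (370,310). Next I'll measure the black plates.

```bash
cat > h.py <<'E'
import numpy as np,cv2,pickle
def ray(s,uv):
    k=s["k1"]; K=s["camera_matrix"]
    p=cv2.undistortPoints(np.array([[uv]],float),K,np.array([k,0,0,0,0.]))[0,0]
    R,t=s["R"],s["t"]; return -R.T@t, R.T@np.array([p[0],p[1],1])
def onz(s,uv,z):
    c,d=ray(s,uv); return c+d*(z-c[2])/d[2]
def proj(s,X):
    return cv2.projectPoints(np.array([X],float),cv2.Rodrigues(s["R"])[0],s["t"],s["camera_matrix"],np.array([s["k1"],0,0,0,0.]))[0][0,0]
def blobs(s,box,th=45):
    x0,y0,x1,y1=box; g=s["image"].max(2)[y0:y1,x0:x1]
    n,l,st,c=cv2.connectedComponentsWithStats((g<th).astype(np.uint8))
    out=[]
    for i in range(1,n):
        if st[i,4]>60:
            cn=cv2.findContours((l==i).astype(np.uint8),0,2)[0][0]; r=cv2.minAreaRect(cn)
            out.append((c[i]+[x0,y0],np.array(r[0])+[x0,y0],r[1],r[2],st[i,4],cv2.boxPoints(r)+[x0,y0]))
    return out
E
python3 - <<'E'
from h import *
T=pickle.load(open("top.pkl","rb"));S=pickle.load(open("side.pkl","rb"))
for nm,s,b in(("top",T,(165,245,250,350)),("side",S,(340,255,435,320))):
    for o in blobs(s,b): print(nm,o[0].round(1),np.round(o[1],1),np.round(o[2],1),round(o[3]),o[4]); 
    for o in blobs(s,b):
        for z in(.036,.09): print("  z",z,onz(s,o[1],z).round(4), "corners",[onz(s,c,z)[:2].round(3).tolist() for c in o[5]])
a=T["image"][240:350,160:255,::-1];b=S["image"][250:330,330:440,::-1]
a=cv2.resize(a,None,fx=4,fy=4,interpolation=2)[:440];b=cv2.resize(b,(400,440*80*4//440*1),interpolation=2)
out=np.zeros((440,790,3),np.uint8);out[:440,:380]=a;out[:b.shape[0],385:785]=b
cv2.imwrite("pics/crop.png",out)
E
```

```text
top [195.4 267.3] [197.6 260.7] [24.5 44. ] 23 581
top [193.3 326.9] [193.4 326.3] [25.2 20.1] 8 473
  z 0.036 [0.5602 0.1892 0.036 ] corners [[0.537, 0.221], [0.601, 0.193], [0.583, 0.157], [0.52, 0.186]]
  z 0.09 [0.549  0.1787 0.09  ] corners [[0.528, 0.208], [0.588, 0.182], [0.571, 0.149], [0.511, 0.176]]
  z 0.036 [0.4576 0.1979 0.036 ] corners [[0.447, 0.219], [0.477, 0.214], [0.469, 0.176], [0.439, 0.181]]
  z 0.09 [0.4524 0.1869 0.09  ] corners [[0.442, 0.207], [0.47, 0.203], [0.463, 0.167], [0.434, 0.171]]
side [388.5 284.8] [389.  282.5] [15.6 16.2] 36 109
  z 0.036 [0.4946 0.1627 0.036 ] corners [[0.513, 0.148], [0.468, 0.143], [0.476, 0.177], [0.52, 0.181]]
  z 0.09 [0.5483 0.1884 0.09  ] corners [[0.565, 0.175], [0.524, 0.171], [0.532, 0.202], [0.572, 0.205]]
```

View pics/crop.png

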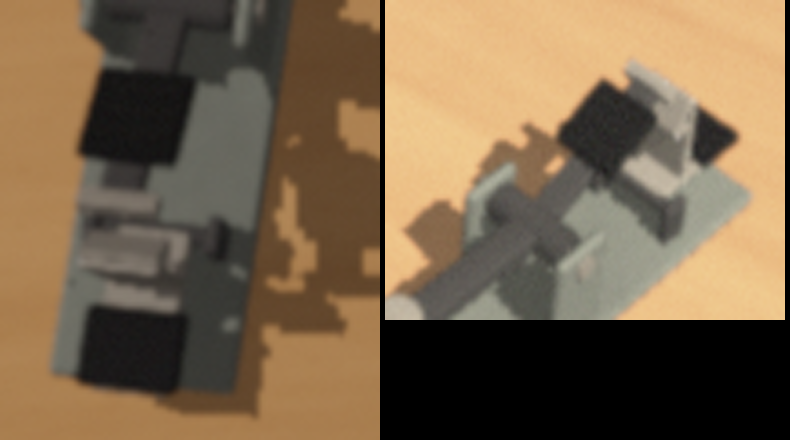

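Crops: on the left (top view), pad corners give a centre of about (194.6,269.2) and the trigger about (193.3,327), with the light-grey hook between them at rows 287–318. On the right (side view), the pad centre is about (391,282) and the hook's top edge is near (406,271). Next I'll triangulate these.

Run:
```python
from h import *
T=pickle.load(open("top.pkl","rb"));S=pickle.load(open("side.pkl","rb"))
def tri(a,b):
    c1,d1=ray(T,a);c2,d2=ray(S,b);A=np.stack([d1,-d2],1);k=np.linalg.lstsq(A,c2-c1,rcond=None)[0]
    p,q=c1+k[0]*d1,c2+k[1]*d2;return (p+q)/2,np.linalg.norm(p-q)
print("pad tri",tri((194.6,269.2),(391,282)),"onz",onz(T,(194.6,269.2),.09),onz(S,(391,282),.09))
tr=onz(T,(193.3,327),.036);print("trig",tr, "head",onz(T,(212,183),.07))
pad=onz(T,(194.6,269.2),.09);d=pad-tr;print("dist",np.hypot(*d[:2]),"yaw",np.degrees(np.arctan2(d[1],d[0])))
# baseplate/trigger edges
g=lambda x,y:(160+x/4,240+y/4)
for nm,z,ps in(("pad",.09,[(100,68),(197,78),(178,167),(78,155)]),("trig",.036,[(88,308),(187,318),(180,392),(78,380)]),("base R edge",.006,[(275,100),(235,392)]),("base near",.006,[(52,374),(235,392)])):
    print(nm,[onz(T,g(*p),z)[:2].round(4).tolist() for p in ps])
for z in(.06,.08,.09,.1,.11,.12): print("hook z",z,(( proj(T,onz(S,(406.2,271.2),z))-[160,240])*4).round(), onz(S,(406.2,271.2),z).round(3))
```

```text
pad tri (array([0.53753002, 0.18593109, 0.08187825]), np.float64(0.00210526122582719)) onz [0.53646863 0.18338315 0.09      ] [0.54505489 0.19064571 0.09      ]
trig [0.45662352 0.19803394 0.036     ] head [0.67549917 0.15711883 0.07      ]
dist 0.08117811304759656 yaw -10.397548087630842
pad [[0.5559, 0.1971], [0.5496, 0.1614], [0.5166, 0.1693], [0.5237, 0.2058]]
trig [[0.4732, 0.215], [0.4667, 0.1772], [0.4386, 0.1806], [0.4459, 0.2193]]
base R edge [[0.5557, 0.1448], [0.4394, 0.1645]]
base near [[0.4516, 0.2362], [0.4394, 0.1645]]
hook z 0.06 [155. 304.] [0.47  0.184 0.06 ]
hook z 0.08 [119. 242.] [0.492 0.194 0.08 ]
hook z 0.09 [100. 211.] [0.502 0.198 0.09 ]
hook z 0.1 [ 80. 179.] [0.513 0.203 0.1  ]
hook z 0.11 [ 61. 146.] [0.524 0.208 0.11 ]
hook z 0.12 [ 41. 113.] [0.534 0.212 0.12 ]
```

Emit:
carry_out(
  series=[0.0225,-0.0265,0,0,0,0.37,0,0.0225,-0.0265,0,0,0,0.37,0,0.0225,-0.0265,0,0,0,0.37,0,0.0225,-0.0265,0,0,0,0.37,0,0.0225,-0.0265,0,0,0,0.37,0,0.0225,-0.0265,0,0,0,0.37,0,0.0225,-0.0265,0,0,0,0.37,0,0.0225,-0.0265,0,0,0,0.37,0,0.024,-0.022,0,0,0,0.37,0,0.024,-0.022,0,0,0,0.37,0,0.024,-0.022,0,0,0,0,0,0.024,-0.022,0,0,0,0,0,0.024,-0.022,0,0,0,0,0,0.024,-0.001,0,0,0,0,0,0.024,-0.001,0,0,0,0,0,0.023,-0.001,-0.02,0,0,0,0,0.023,-0.001,-0.02,0,0,0,0,0.022,-0.001,-0.02,0,0,0,0,0,0,-0.03,0,0,0,0,0,0,0,0,0,0,0],
)

```text
clock: 2.1
eef_pos: [0.5354, 0.1835, 0.1449]
ee_rot: [-0.004, 0.084, 0.996, -0.001]
force: [-0.7, -0.5, 0.7]
gripper_width: 0.0002
finger_force: 0.0
```

Run:
```python
from h import *
from rig import manip
st=manip.get_state();print(st["clock"],st["eef_pos"],st["ee_rot"],st["force"],st["gripper_width"])
s=manip.snapshot("side");w=manip.snapshot("wrist");pickle.dump(w,open("w.pkl","wb"))
cv2.imwrite("pics/s2.png",np.hstack([cv2.resize(s["image"][200:360,280:480,::-1],(400,320)),cv2.resize(w["image"][:,:,::-1],(400,320))]))
```

```text
2.1 [0.53542966 0.18346294 0.14485261] [-3.82106144e-03  8.41665254e-02  9.96444059e-01 -7.95383641e-04] [-0.67985    -0.52859698  0.65236024] 0.000233450880416226
```

View pics/s2.png

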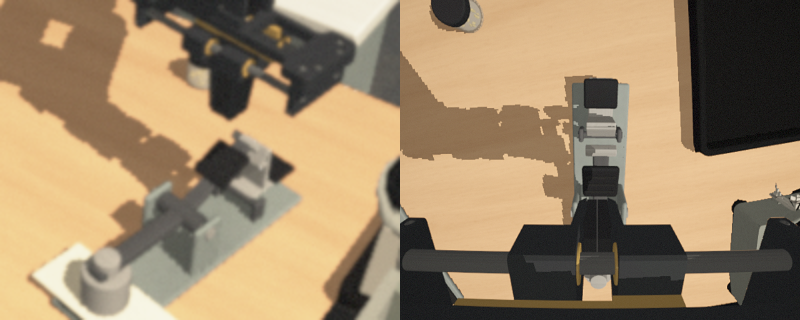

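The side view shows the shut fingers above the pad of the round-head press. The wrist view shows the press lined up with the tool, with the pad at about (320,271), the trigger at about (320,141) and the hook at about (320,195–235). I'll refine the positions from the wrist image.

Run:
```python
from h import *
w=pickle.load(open("w.pkl","rb"))
for o in blobs(w,(280,110,365,292),45):
    x=o[1]; print(o[0].round(1),np.round(o[1],1),np.round(o[2],1),round(o[3]),o[4],"z.036",onz(w,x,.036).round(4),"z.09",onz(w,x,.09).round(4))
    print([ (onz(w,c,.036)[:2].round(3).tolist(),onz(w,c,.09)[:2].round(3).tolist()) for c in o[5]])
print("C",-w["R"].T@w["t"], "hook bars", [[onz(w,(320,v),z)[:2].round(3).tolist() for z in (.07,.085)] for v in (185,205,225,240)])
```

```text
[315.9 144.1] [320.5 139.5] [43. 53.] 90 607 z.036 [0.4573 0.2009 0.036 ] z.09 [0.4563 0.2003 0.09  ]
[([0.439, 0.185], [0.442, 0.187]), ([0.446, 0.222], [0.447, 0.217]), ([0.476, 0.218], [0.471, 0.214]), ([0.469, 0.179], [0.466, 0.183])]
[318.4 269.6] [320.5 269.5] [57. 43.] 0 1841 z.036 [0.5577 0.1842 0.036 ] z.09 [0.5358 0.1872 0.09  ]
[([0.573, 0.158], [0.548, 0.166]), ([0.536, 0.165], [0.518, 0.172]), ([0.543, 0.21], [0.524, 0.207]), ([0.581, 0.205], [0.554, 0.203])]
C [0.45262513 0.19820286 0.29463064] hook bars [[[0.485, 0.196], [0.483, 0.196]], [[0.498, 0.193], [0.495, 0.194]], [[0.512, 0.191], [0.508, 0.192]], [[0.522, 0.189], [0.518, 0.19]]]
```

Emit:
carry_out(
  series=[0.0015,0.001,-0.02,0,0,0,0,0.001,0.001,-0.02,0,0,0,0,0,0,-0.008,0,0,0,0,0,0,-0.005,0,0,0,0,0,0,-0.005,0,0,0,0,0,0,-0.005,0,0,0,0,0,0,-0.004,0,0,0,0,0,0,0,0,0,0,0],
)

```text
clock: 3.0
eef_pos: [0.54, 0.1861, 0.0832]
ee_rot: [0.001, 0.084, 0.996, 0.0]
force: [-2.4, 1.7, 9.3]
gripper_width: 0.0005
finger_force: 3.6
```

Emit:
carry_out(
  series=[-0.001,0,-0.004,0,0,0,0,0,0,-0.004,0,0,0,0,0,0,-0.004,0,0,0,0,0,0,-0.002,0,0,0,0,0,0,-0.001,0,0,0,0,0,0,0,0,0,0,0],
)

```text
clock: 3.6
eef_pos: [0.5378, 0.1865, 0.0684]
ee_rot: [-0.001, 0.084, 0.996, 0.0]
force: [-8.0, 0.3, 10.1]
gripper_width: 0.0
finger_force: 5.1
```

Emit:
carry_out(
  series=[0,0,-0.001,0,0,0,0,0,0,-0.001,0,0,0,0,0,0,-0.001,0,0,0,0,0,0,0,0,0,0,0],
)

```text
clock: 4.0
eef_pos: [0.5375, 0.1866, 0.0655]
ee_rot: [-0.001, 0.084, 0.996, 0.0]
force: [-12.4, 0.7, 15.0]
gripper_width: 0.0006
finger_force: 7.8
```

Emit:
carry_out(
  series=[0,0,-0.001,0,0,0,0,0,0,-0.001,0,0,0,0,0,0,0,0,0,0,0],
)

```text
clock: 4.3
eef_pos: [0.5375, 0.1866, 0.0648]
ee_rot: [-0.001, 0.084, 0.996, 0.0]
force: [-16.8, 0.4, 25.6]
gripper_width: 0.0006
finger_force: 13.4
```

Force has risen to 26 N with little travel, so this is the hard stop. I'll lift off slowly and look.

Emit:
carry_out(
  series=[-0.001,0,0.002,0,0,0,0,0,0,0.002,0,0,0,0,0,0,0.004,0,0,0,0,0,0,0.01,0,0,0,0,0,0,0.03,0,0,0,0,0,0,0.035,0,0,0,0,0,0,0,0,0,0,0,0,0,0,0,0,0,0,0,0,0,0,0,0,0],
)

```text
clock: 5.2
eef_pos: [0.5372, 0.1857, 0.1439]
ee_rot: [-0.001, 0.084, 0.996, -0.0]
force: [-0.5, 0.2, -0.7]
gripper_width: 0.0003
finger_force: 0.0
```

Run:
```python
from h import *
from rig import manip
st=manip.get_state();print(st["clock"],st["eef_pos"],st["force"])
s=manip.snapshot("side");w=manip.snapshot("wrist")
cv2.imwrite("pics/s3.png",np.hstack([cv2.resize(s["image"][200:360,280:480,::-1],(400,320)),cv2.resize(w["image"][:,:,::-1],(400,320))]))
```

```text
5.2 [0.53717691 0.18569135 0.14387143] [-0.46648927  0.16364746 -0.67557801]
```

View pics/s3.png

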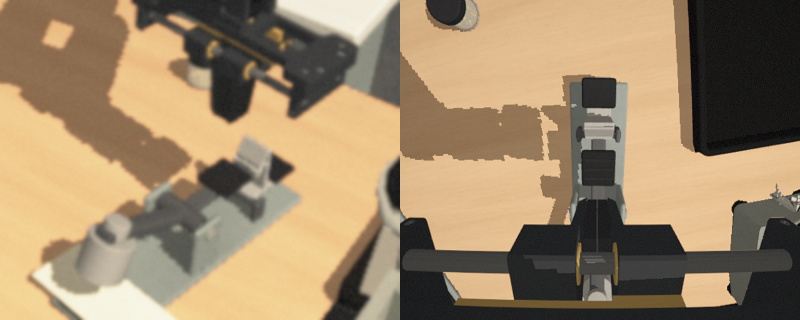

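The press is cocked: the head is raised, the tail is held level, and the force is near zero. Now to the trigger, with the tool tilted so the gripper body stays clear of the hook.

Emit:
carry_out(
  series=[-0.017,0.003,0,-0.6,-3.55,0,0,-0.017,0.003,0,-0.6,-3.55,0,0,-0.017,0.003,0,-0.6,-3.55,0,0,-0.017,0.003,0,-0.6,-3.55,0,0,-0.017,0.003,0,-0.6,-3.55,0,0,0,0,-0.03,0,0,0,0,0,0,-0.03,0,0,0,0,0,0,-0.025,0,0,0,0,0,0,0,0,0,0,0,0,0,0,0,0,0,0],
)

```text
clock: 6.3
eef_pos: [0.4527, 0.2008, 0.0599]
ee_rot: [0.156, 0.083, 0.984, -0.013]
force: [-0.4, 0.8, 0.7]
gripper_width: 0.0005
finger_force: 0.0
```

Run:
```python
from h import *
from rig import manip
s=manip.snapshot("side");t=manip.snapshot("top")
cv2.imwrite("pics/s4.png",np.hstack([cv2.resize(s["image"][200:360,280:480,::-1],(400,320)),cv2.resize(t["image"][200:360,100:300,::-1],(400,320))]))
```

```text
(no output)
```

View pics/s4.png

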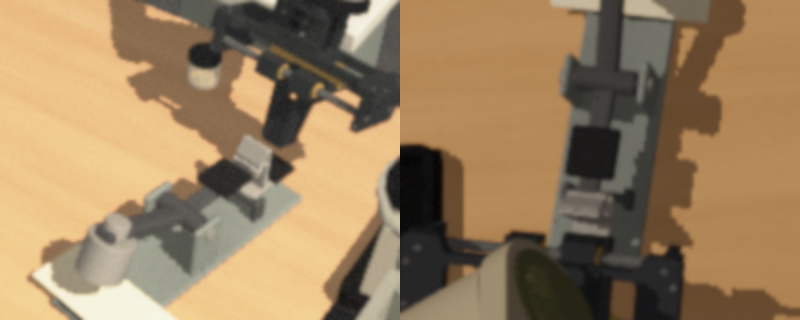

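The side and top views show the press still cocked, the finger above the trigger paddle and the body clear of the hook and the jar. I'll shift 4 mm forward and press.

Emit:
carry_out(
  series=[0.004,-0.001,-0.01,0,0,0,0,0,0,-0.008,0,0,0,0,0,0,-0.003,0,0,0,0,0,0,-0.002,0,0,0,0,0,0,-0.002,0,0,0,0,0,0,-0.001,0,0,0,0,0,0,0,0,0,0,0],
)

```text
clock: 7.1
eef_pos: [0.4565, 0.1998, 0.0336]
ee_rot: [0.156, 0.083, 0.984, -0.013]
force: [-1.4, -0.7, 1.2]
gripper_width: 0.0006
finger_force: 0.8
```

Run:
```python
from h import *
from rig import manip
s=manip.snapshot("side");t=manip.snapshot("top")
cv2.imwrite("pics/s5.png",np.hstack([cv2.resize(s["image"][200:360,280:480,::-1],(400,320)),cv2.resize(t["image"][200:360,100:300,::-1],(400,320))]))
```

```text
(no output)
```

View pics/s5.png

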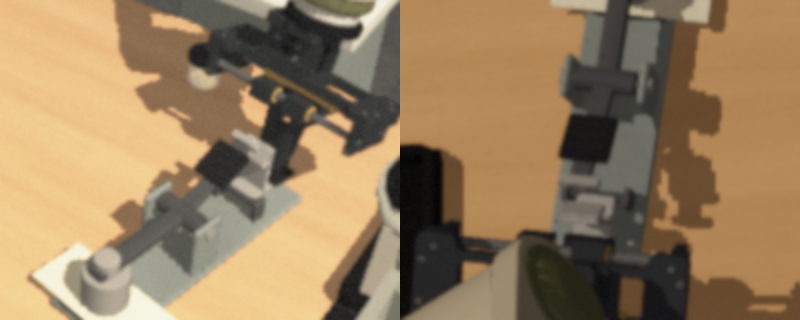

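The press has tripped: the head is down on the slip and the tail is up. I'll retreat upward and wait.

Emit:
carry_out(
  series=[0,0,0.004,0,0,0,0,0,0,0.02,0,0,0,0,0,0,0.04,0,0,0,0,0,0,0.04,0,0,0,0,0,0,0.03,0,0,0,0,0,0,0,0,0,0,0,0,0,0,0,0,0,0,0,0,0,0,0,0,0,0,0,0,0,0,0,0],
)

```text
clock: 8.1
eef_pos: [0.4562, 0.1997, 0.1665]
ee_rot: [0.155, 0.083, 0.984, -0.013]
force: [-0.1, 0.3, 0.6]
gripper_width: 0.0002
finger_force: 0.0
```

Run:
```python
from h import *
from rig import manip
st=manip.get_state();print(st["clock"],st["eef_pos"],st["force"])
s=manip.snapshot("side");cv2.imwrite("pics/s6.png",s["image"][150:400,100:500,::-1])
```

```text
8.1 [0.45615172 0.19968435 0.16647328] [-0.14256081  0.34040839  0.55744407]
```

View pics/s6.png

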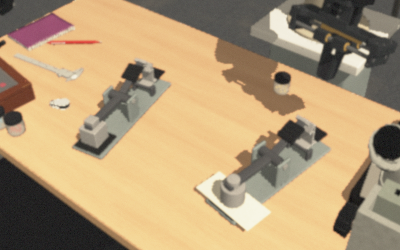

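Both arms are down, the round head rests on the slip at about (232,188), and the gripper is well clear.

```bash
python3 -c "
from rig import manip
print(manip.finish_job())"
```

```text
the job is handed in; nothing more can be done
None
```

I cocked the press holding the slip, let go, and tripped it: its head snapped down onto the slip, the empty press was never touched, and I handed the job in at about 8 s with the gripper clear; no verdict came back.

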